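Stop test on the bench bobbin winder

ROBOT

A 6-joint arm with a two-finger parallel gripper is mounted at the origin on the work surface. World frame = base frame: x ahead of the robot, y to its left, z up, the work surface at z = 0. Lengths are in m, angles in rad, forces in N, time in s.
With the tool pointing down it reaches from about 0.325 to 0.775 m from the base axis. Payload 5.5 kg.
Tool frame: the origin (TCP) lies between the finger pads; the fingertips stand 11 mm ahead of it and the grasp point (between the pads) lies 8 mm behind it; z points along the fingers, x is the direction in which the jaws open and shut, and the axes are right-handed (so a half turn about z gives the same grasp; the last joint's range is limited). The gripper opens to 88 mm and grips with 3 to 60 N. Pads are 20 mm wide; open, the fingers measure 115 mm over their backs; the gripper's body (75 mm by 178 mm) begins 61 mm behind the grasp point.
Start: joints at [-1.213, 0.091, 1.231, -0, 1.82, -0.057], TCP at [0.242, -0.549, 0.234] pointing down, gripper open.
Joint ranges: [-2.87, 2.87], [-0.86, 2.18], [0.17, 2.46], [-1.51, 4.65], [0.06, 2.69], [-2.65, 2.65]. Speed limits (rad/s): [2.57, 2.57, 3.01, 3.14, 3.14, 3.14].

INTERFACE

Orientations are given as a unit quaternion [w, x, y, z].
In Python, from cell import status, cams, close_job gives the robot as it stands.
- The arm moves only by the shell command python3 -m handwheel 'ROWS' [OPENING] [FORCE]. ROWS is JSON, a list that holds one entry, the list of rows, each a list of 6 numbers: the shift along the tool's x, y, z each as a share of 0.25 m, from -1 to 1, then the turn, a rotation vector about the tool's x, y, z each as a share of 60 degrees, from -1 to 1. In form: [[[tx, ty, tz, ax, ay, az], ...]]. A call has 1 to 5 rows; each row shifts and turns the commanded pose from where the row before left it, along the tool's axes as they then stand; what a row does not reach is not made up. A row lasts 1/12 s, in which the tool goes at most 41.7 mm and 7.16 degrees, less where a joint would pass 70% of its speed; a pose out of reach is approached as far as the arm can. A call with a number of a shift or a turn outside -1 to 1 is refused whole. A call with a gripper value outside its range is refused whole. OPENING is the closure, from 0 (fully open) to 1 (shut), set as the call begins (- or left out, the last holds). The fingers move at their own pace and stop on an object; FORCE is the grip in N (left out, the last holds). Time passes only in rows, so rows that do not move let the fingers close. It gives the time, the measured TCP pose, the force and the opening at its end, in the units of the state.
- status.state(): the state, without advancing time (a new reading comes with each control period).
- cams.camera(name): name is "scene" or "top"; returns the picture (480x640x3 uint8, red, green, blue); there is no depth.
- cams.get_calibration(name): a dict with "fx", "fy", "cx", "cy" (pixels), "dist_coeffs" ([k1, k2, p1, p2, k3] as OpenCV has them; the pictures are not rectified), "cam_to_world" (4x4, takes a point from camera to world coordinates). Camera axes: x right, y down, z forward; pixel columns grow to the right and rows downward; lengths in m; the calibration is good to about 2 mm. A picture is of the moment at which its call begins. get_calibration takes no time and is no camera call.
- close_job(): hands the job in, once; it reports no verdict.
The state is a dict: "time_s": time; "joint_pos": joint angles; "joint_vel": joint speeds; "tau": joint torques, N m; "tcp_pos": TCP position; "tool_rot": TCP orientation; "ft_force": force on the tool from outside, world axes, zero at the start; "wrist_torque": the same for the moment, N m; "gripper_width": finger opening in m.
Only numpy, scipy, OpenCV 4.12 (cv2) and the standard library are available. Lean on these libraries where they do the work, as an engineer would, in place of code of your own. Each camera call takes 0.05 s, during which the arm holds its last target. There are 200 camera calls.

TASK

Do the start-of-day stop test on the bobbin winder: with a fingertip press the big three-lobed mushroom stop fully in so that it latches, push one of its lobes round clockwise (seen from above) until the stop is released and pops back out, then press the reset button, the push button that stands proud, fully down and let it come up again. Only push with the fingers: do not grip the stop, do not press the start button in its guard ring, and leave everything lying about where it is.

Things in the scene. Friction and masses are not known exactly. Their poses are not given: they have to be found in the camera images.
- winder: bench bobbin winder, bolted down. Origin on the table under the centre of its control desk; x points away from the robot at yaw 0, y along the machine. The desk is a flat-topped box, x -130 to +130 mm, y -85 to +85 mm, top 85 mm above the table. On the -y side follow a base 50 mm high (y -80 to -350 mm, x -110 to +110 mm) and a winding head, 190 mm high, on it (y -120 to -336 mm, x -85 to +106 mm). Nothing of the machine stands above the desk but its controls
- stop_base: black bezel of the mushroom stop, 50 mm diameter, 5 mm high, fixed on the front half of the desk; origin on the desk top on the axis of the stop. It carries the stop's stem and head
- stop_top (a point): centre of the slightly domed top of the mushroom stop; z up; turns and sinks with the head. The head is a trefoil: a round centre of 20 mm radius with three round lobes (11 mm radius, centred 19 mm from the axis, so 60 mm over all) 120 degrees apart, the first along this point's x axis. When out, this point is 37 mm above the desk; lobes reach from 16.5 to 34.5 mm above the desk (all 7.5 mm lower when latched). White arrows on top show the release direction
- stop_push (a joint): how far the stop is pressed in, m: 0 out, latches at 0.0075 (it then rests there by itself), then a rubber buffer at 0.009. Pressing straight down on top takes about 7 N; it snaps in
- stop_twist (a joint): turn of the stop's head, rad, clockwise seen from above positive: 0 at rest, hard stop 0.87. A spring (0.03 to 0.12 N m, so 1 to 5 N on a lobe) turns it back to 0. Pressed in and latched, it is released and springs out by itself once turned past 0.66; turned less, it stays latched
- reset_top (a point): centre of the top of the reset button when up: a round cap 24 mm across that stands 10 mm proud of its flat steel collar (34 mm diameter, 6 mm high), top 16 mm above the desk. It is one of two push buttons 80 mm apart on the rear half of the desk, on the left or on the right; z up; sinks with the cap
- reset_base: the steel collar of the reset button; origin on the desk top on the axis of the button
- reset (a joint): how far the reset button is pressed, m: 0 up, 0.005 fully down; sprung, 2 to 5.5 N
- start_top (a point): centre of the top of the start button: the same cap, but sunk 4.5 mm below the rim of a steel guard ring 36 mm across and 18 mm high; the other of the two push buttons; not to be pressed
- start (a joint): how far the start button is pressed, m: 0 up, 0.005 fully down
- bobbin_a: loose wound steel bobbin, 26 mm diameter, 23 mm tall, standing on the desk; origin at the centre of its underside
- bobbin_b: second such bobbin on the other side of the desk
- thread_cone: loose cone of thread standing on the table, 76 mm diameter at the foot, 110 mm tall; origin at the centre of its underside
- pen_pot: loose steel pot of pens, 72 mm diameter, 95 mm tall, pens to 160 mm; origin at the centre of its underside
- tape_measure: loose tape measure lying flat, about 75 x 65 mm, 31 mm tall; origin under its centre
- lint_brush: loose wooden hand brush, 160 x 50 x 52 mm, bristles down, lying on the winder's base in front of the winding head; origin under its centre
- pattern_weight: loose iron pattern weight, 100 x 45 x 28 mm with an 18 mm tall stud on top; origin under its centre
- screwdriver: loose screwdriver 170 mm long, handle 26 mm thick, lying on the table behind the desk; origin under its middle

How it is judged:
On the way, in this order (a step that is already met when the one before it is completed fails the run):
1. the stop is pressed in to its latch (value of joint stop_push above 0.007 m), for 0.2 s.
2. the latched stop is being turned clockwise (more than 0.4 rad while still in) (value of joint stop_twist above 0.4 rad and value of joint stop_push above 0.006 m), for 0.02 s.
3. the stop is released: out again and its head turned back (value of joint stop_push below 0.0015 m and value of joint stop_twist below 0.12 rad), for 0.1 s.
4. the reset button is pressed fully down (value of joint reset above 0.004 m), for 0.05 s.
At the end, for the whole second after the job is handed in: The stop is fully out (within 1.5 mm) with its head turned back (within 0.12 rad), reset and start buttons are up (within 1 mm), and every loose thing is within 12 mm of where it stood (all of step 3 and value of joint each of reset, start below 0.001 m and distance of each of bobbin_a, bobbin_b, thread_cone, pen_pot, tape_measure, lint_brush, pattern_weight, screwdriver from where it was at the start of the episode below 0.012 m); the robot touches nothing.
It fails at once if the start button is pressed (more than 2.5 mm) (value of joint start above 0.0025 m).
It fails at once if the stop or the reset button is pushed with anything but the fingers (over 2 N) (contact force between the arm and stop_base above 2 N or contact force between the arm and reset_base above 2 N).
It fails at once if the stop is gripped: its head between the fingers and squeezed with more than 22 N in all (horizontal distance between the grasp point and stop_base below 0.026 m and z of the grasp point in the frame of stop_top below 0.014 m and contact force between the fingers and stop_base above 22 N).
It fails at once if a loose thing is shifted, lifted or knocked over (more than 12 mm) (distance of any of bobbin_a, bobbin_b, thread_cone, pen_pot, tape_measure, lint_brush, pattern_weight, screwdriver from where it was at the start of the episode above 0.012 m).
It also fails if it takes over 48 s, if anything falls off the work surface, if the arm or the gripper's body presses on something with over 40 N, if the wrist force passes 120 N, or if a joint passes its speed limit or range.

## Working session

There is one attempt and no reset: what is moved stays moved. The work goes in short steps, Python scripts to look and compute and a shell command to move; the robot and the scene stay as the last step left them, time stands still between calls to the robot, and variables do not carry over. Pictures are saved under pics/ and viewed, about 8 in all and at most 12, crops included, and the job is handed in when it is done.

```bash
mkdir -p pics; ls
python3 - <<'E'
from cell import status,cams
import cv2,json
for n in("scene","top"):
    im=cams.camera(n); cv2.imwrite(f"pics/{n}0.png",im[:,:,::-1]); c=cams.get_calibration(n); print(n,c)
print(status.state())
E
```

```text
pics
scene {'fx': 434.1810101823399, 'fy': 434.1810101823399, 'cx': 318.0971203034918, 'cy': 237.8489703034524, 'dist_coeffs': array([0.02324349, 0.        , 0.        , 0.        , 0.        ]), 'cam_to_world': array([[-0.71517131,  0.59399097, -0.36838122,  0.8339062 ],
       [ 0.69894191,  0.61017906, -0.37304387,  0.35735655],
       [ 0.00319382, -0.52426734, -0.85154774,  0.71325738],
       [ 0.        ,  0.        ,  0.        ,  1.        ]])}
top {'fx': 458.3353997685872, 'fy': 458.3353997685872, 'cx': 315.38440329263864, 'cy': 237.81577434067395, 'dist_coeffs': array([-0.06890932,  0.        ,  0.        ,  0.        ,  0.        ]), 'cam_to_world': array([[-0.02182843, -0.99170235,  0.12668847,  0.48170701],
       [-0.9994663 ,  0.02472645,  0.02134767,  0.05512015],
       [-0.02430309, -0.12615487, -0.99171282,  0.83759933],
       [ 0.        ,  0.        ,  0.        ,  1.        ]])}
{'time_s': 0.1, 'joint_pos': array([-1.21270868e+00,  9.18129116e-02,  1.23175464e+00,  9.46022029e-06,
        1.81982664e+00, -5.66670201e-02]), 'joint_vel': array([-0.00084588, -0.00192111, -0.0039048 ,  0.0001746 , -0.00106647,
       -0.00072387]), 'tau': array([ 3.68134934e-03, -4.47857094e+01, -4.07570815e+01,  7.00731017e-02,
        2.84219318e-02, -9.14688144e-05]), 'tcp_pos': array([ 0.24171017, -0.5488844 ,  0.2326085 ]), 'tool_rot': array([-5.37782466e-04,  8.37545938e-01, -5.46366169e-01, -7.22632540e-04]), 'ft_force': array([ 0.33527462,  0.58453726, -0.72630673]), 'wrist_torque': array([-0.02736058, -0.00817606, -0.01036639]), 'gripper_width': 0.08790131153199389}
```

View pics/top0.png

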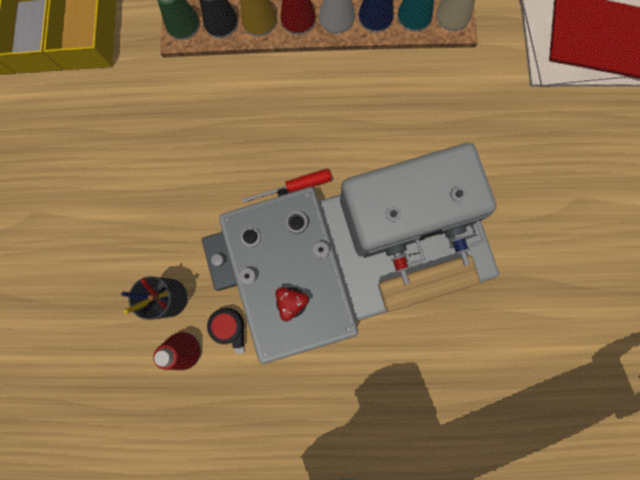

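View pics/scene0.png

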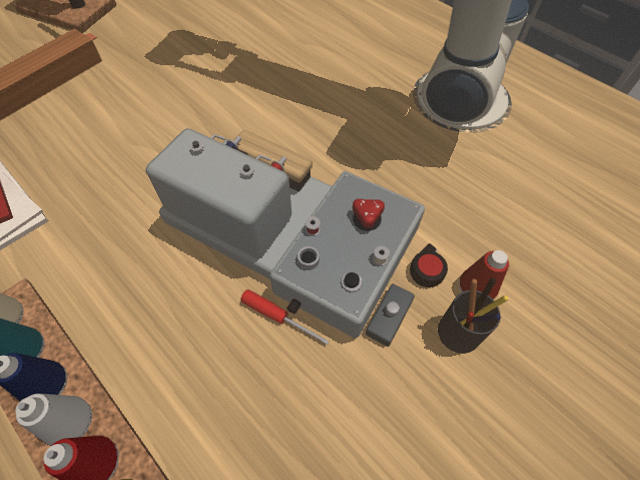

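The top view shows the stop at about (291,303), the push buttons at (251,236) and (297,222), and the bobbins at (248,275) and (321,249). The scene view shows the stop at (368,212) and the buttons at (308,257) and (352,281). I'll enlarge both views to tell the buttons apart.

Run:
```python
import cv2,numpy as np
a=cv2.imread("pics/top0.png")[185:365,205:365]; b=cv2.imread("pics/scene0.png")[170:350,265:425]
o=np.hstack([cv2.resize(x,None,fx=2.5*1,fy=2.5,interpolation=cv2.INTER_CUBIC) for x in(a,b)])
cv2.imwrite("pics/crop1.png",o);print(o.shape)
```

```text
(450, 800, 3)
```

View pics/crop1.png

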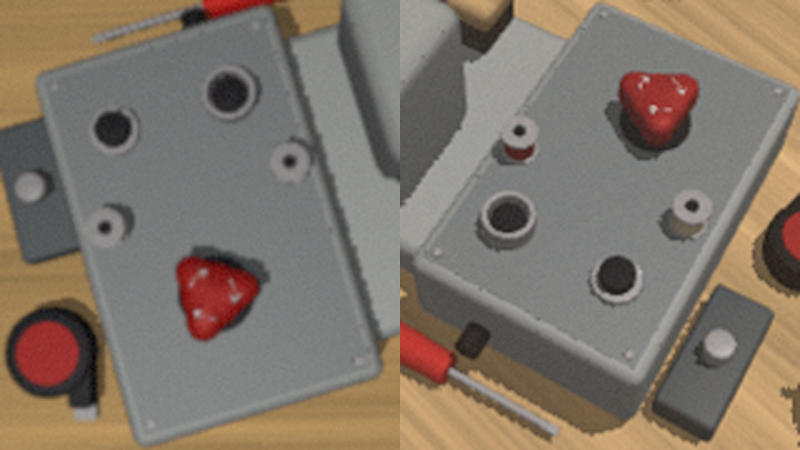

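The left button in the top view, at (251,236), is the reset: its dark cap hides part of its collar in the scene view. The right one, at (297,222), has the wide guard ring, so it is start. Now I'll measure.

```bash
cat > h.py <<'E'
import cv2,numpy as np
from cell import cams,status
from scipy.spatial.transform import Rotation as R
def cast(n,px,z):
    c=cams.get_calibration(n);K=np.array([[c['fx'],0,c['cx']],[0,c['fy'],c['cy']],[0,0,1]])
    u=cv2.undistortPoints(np.array(px,float).reshape(-1,1,2),K,c['dist_coeffs'])[:,0]
    T=c['cam_to_world'];d=np.c_[u,np.ones(len(u))]@T[:3,:3].T;o=T[:3,3]
    return (o+d*((z-o[2])/d[:,2])[:,None])
def blob(m,roi):
    x0,y0,x1,y1=roi;k=np.zeros_like(m);k[y0:y1,x0:x1]=m[y0:y1,x0:x1]
    cs=cv2.findContours(k,cv2.RETR_EXTERNAL,cv2.CHAIN_APPROX_NONE)[0]
    return max(cs,key=cv2.contourArea)
def cen(c):
    m=cv2.moments(c);return [m['m10']/m['m00'],m['m01']/m['m00']]
def red(im):
    h=cv2.cvtColor(im,cv2.COLOR_BGR2HSV)
    return (((h[...,0]<10)|(h[...,0]>170))&(h[...,1]>120)&(h[...,2]>60)).astype(np.uint8)*255
E
python3 - <<'E'
from h import *
for n,rs,rr,rst in(("top",(265,275,320,335),(238,222,265,250),(283,206,312,237)),("scene",(345,190,395,232),(338,268,365,295),(295,244,322,268))):
    im=cv2.imread(f"pics/{n}0.png"); c=blob(red(im),rs); P=cast(n,c,.1195)
    print(n,"stop",cen(c),cast(n,[cen(c)],.115))
    q=cast(n,[cen(c)],.1195)[0,:2]; v=P[:,:2]-q; a=np.arctan2(v[:,1],v[:,0]); r=np.hypot(*v.T)
    o=np.argsort(a);bins=np.linspace(-np.pi,np.pi,73);ri=np.interp(bins[:-1],a[o],r[o],period=2*np.pi)
    F=(ri*np.exp(-3j*bins[:-1])).sum();print("lobe deg",-np.degrees(np.angle(F))/3*-1*-1, "alt",np.degrees(-np.angle(F))/3,"rmax",[round(x,4) for x in (r.min(),r.max())], bins[np.argsort(ri)[-6:]]*57.3)
    dk=(im.max(2)<60).astype(np.uint8)*255
    for k,roi in(("reset",rr),("start",rst)):
        c=blob(dk,roi);print(k,cen(c),cv2.contourArea(c),cast(n,[cen(c)],.101 if k=="reset" else .0985))
    if n=="top":
        h=(cv2.cvtColor(im,cv2.COLOR_BGR2HSV)[...,1]<40).astype(np.uint8)*255
        for p in((248,275),(321,249)): print("bobbin~",cast(n,[p],.108))
        print("desk corners",cast(n,[(221,213),(312,189),(356,332),(262,361)],.085))
        print("tape/cone/pot",cast(n,[(225,325)],.031),cast(n,[(164,357)],.11),cast(n,[(150,298)],.12))
s=status.state();print(R.from_quat(s['tool_rot'],scalar_first=True).as_matrix().round(3))
E
```

```text
top stop [289.90779628288675, 302.54115375331884] [[0.47284392 0.11280825 0.115     ]]
lobe deg 42.42811136911906 alt 42.42811136911906 rmax [np.float64(0.0189), np.float64(0.0287)] [ 50.00368307  45.00331476  40.00294646 160.01178582 -70.0051563
 -80.00589291]
reset [249.76558265582653, 236.0121951219512] 123.0 [[0.58143299 0.17782909 0.101     ]]
start [296.0442054958184, 221.8590203106332] 139.5 [[0.6032118  0.10208275 0.0985    ]]
bobbin~ [[0.5177278  0.17978072 0.108     ]]
bobbin~ [[0.55665501 0.06223573 0.108     ]]
desk corners [[0.62384941 0.22907003 0.085     ]
 [0.66064968 0.07520158 0.085     ]
 [0.42285756 0.0090512  0.085     ]
 [0.37952425 0.16190388 0.085     ]]
tape/cone/pot [[0.43494221 0.23399513 0.031     ]] [[0.39072102 0.31426452 0.11      ]] [[0.48390486 0.33441924 0.12      ]]
scene stop [367.7987421383648, 210.64179531160661] [[0.47757123 0.11516621 0.115     ]]
lobe deg 42.78518051219672 alt 42.78518051219672 rmax [np.float64(0.0194), np.float64(0.0332)] [170.01252244 175.01289074  45.00331476  50.00368307  40.00294646
  35.00257815]
reset [351.2514029180696, 279.9337822671156] 148.5 [[0.58589688 0.18050904 0.101     ]]
start [307.9284627092846, 256.59665144596653] 109.5 [[0.60468092 0.10205695 0.0985    ]]
[[ 0.403 -0.915 -0.001]
 [-0.915 -0.403  0.002]
 [-0.002 -0.    -1.   ]]
```

```bash
python3 -m handwheel '[[[-0.06,-0.06,0,0,0,0],[-0.1,-0.094,0,0,0,0],[-0.1,-0.094,0,0,0,0],[-0.1,-0.094,0,0,0,0],[-0.1,-0.094,0,0,0,0]]]' 1 20
python3 -m handwheel '[[[-0.1,-0.094,0,0,0,0],[-0.1,-0.094,0,0,0,0],[-0.1,-0.094,0,0,0,0],[-0.1,-0.094,0,0,0,0],[-0.1,-0.094,0,0,0,0]]]'
python3 -m handwheel '[[[-0.1,-0.094,0,0,0,0],[-0.1,-0.094,0,0,0,0],[-0.1,-0.094,0,0,0,0],[-0.1,-0.094,0,0,0,0],[-0.1,-0.094,0,0,0,0]]]'
python3 -m handwheel '[[[-0.1,-0.094,0,0,0,0],[-0.1,-0.094,0,0,0,0],[-0.06,-0.06,0,0,0,-0.1],[0,0,0,0,0,-0.1],[0,0,0,0,0,-0.108]]]'
python3 -m handwheel '[[[0,0,0,0,0,0],[0,0,0,0,0,0]]]'
cat >> h.py <<'E'
def go(p):
    s=status.state();M=R.from_quat(s['tool_rot'],scalar_first=True).as_matrix()
    print(s['time_s'],"tcp",s['tcp_pos'].round(4),"F",s['ft_force'].round(2),"w",round(s['gripper_width'],4),"x",M[:,0].round(3),"y",M[:,1].round(3),"z",M[:,2].round(3),"share",(M.T@(np.array(p)-s['tcp_pos'])/.25).round(4))
E
python3 -c "
from h import *;go([.4745,.1138,.16])"
```

```text
time_s: 0.52
tcp_pos: [0.2953, -0.3984, 0.2329]
tool_rot: [-0.0, 0.837, -0.547, -0.0]
ft_force: [0.4, 0.4, 0.1]
gripper_width: 0.0582
time_s: 0.93
tcp_pos: [0.3524, -0.2365, 0.2332]
tool_rot: [-0.0, 0.837, -0.547, -0.0]
ft_force: [1.5, 0.1, 0.2]
gripper_width: 0.0248
time_s: 1.35
tcp_pos: [0.4096, -0.0747, 0.2334]
tool_rot: [0.0, 0.838, -0.546, -0.0]
ft_force: [0.5, -0.0, 0.3]
gripper_width: 0.0001
time_s: 1.77
tcp_pos: [0.4401, 0.0095, 0.233]
tool_rot: [0.0, 0.916, -0.401, -0.001]
ft_force: [0.4, 0.4, -0.4]
gripper_width: 0.0007
time_s: 1.93
tcp_pos: [0.4399, 0.0081, 0.2333]
tool_rot: [0.0, 0.914, -0.406, -0.0]
ft_force: [0.1, 0.1, 0.3]
gripper_width: 0.0009
1.9333 tcp [0.4399 0.0081 0.2333] F [0.12 0.14 0.32] w 0.0009 x [ 0.67  -0.742 -0.001] y [-0.742 -0.67   0.001] z [-0.001  0.    -1.   ] share [-0.2211 -0.3861  0.293 ]
```

```bash
python3 -m handwheel '[[[-0.055,-0.096,0,0,0,0],[-0.055,-0.097,0,0,0,0],[-0.055,-0.097,0.05,0,0,0],[-0.056,-0.096,0.11,0,0,0],[0,0,0.133,0,0,0]]]' >/dev/null
python3 -m handwheel '[[[0,0,0,0,0,0],[0,0,0,0,0,0]]]' >/dev/null
python3 - <<'E'
from h import *
go([.4745,.1138,.125])
a=cams.camera("top")[185:365,205:365,::-1]; b=cams.camera("scene")[150:330,285:445,::-1]
cv2.imwrite("pics/hover.png",np.hstack([cv2.resize(x,None,fx=2.5,fy=2.5,interpolation=cv2.INTER_CUBIC) for x in(a,b)]))
E
```

```text
2.5167 tcp [0.4731 0.1133 0.1586] F [0.22 0.25 0.57] w 0.0001 x [ 0.671 -0.742 -0.002] y [-0.742 -0.671  0.004] z [-0.005 -0.001 -1.   ] share [ 0.0025 -0.0061  0.1344]
```

View pics/hover.png

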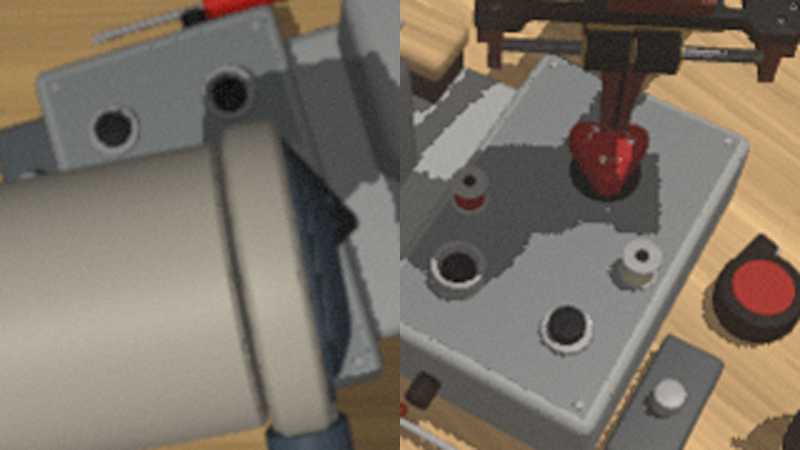

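The scene view shows the closed fingertips over the middle of the stop, at about crop (610,120). Pressing now.

```bash
python3 -m handwheel '[[[0.0025,-0.006,0.03,0,0,0],[0,0,0.03,0,0,0],[0,0,0.03,0,0,0],[0,0,0.01,0,0,0],[0,0,0.01,0,0,0]]]' |grep -v rot
python3 -m handwheel '[[[0,0,0.01,0,0,0],[0,0,0.008,0,0,0],[0,0,0.004,0,0,0],[0,0,0,0,0,0]]]' |grep -v rot
python3 -m handwheel '[[[0,0,0,0,0,0],[0,0,0,0,0,0]]]'|grep -v rot
```

```text
time_s: 3.03
tcp_pos: [0.4757, 0.1141, 0.1323]
ft_force: [-1.5, -0.9, 3.5]
gripper_width: 0.0005
time_s: 3.37
tcp_pos: [0.4758, 0.1141, 0.1292]
ft_force: [-4.9, -1.4, 8.1]
gripper_width: 0.0005
time_s: 3.53
tcp_pos: [0.4758, 0.1141, 0.1292]
ft_force: [-5.4, -0.7, 7.6]
gripper_width: 0.0006
```

```bash
python3 -m handwheel '[[[0,0,0.006,0,0,0],[0,0,0.006,0,0,0],[0,0,0,0,0,0]]]' |grep -v rot
python3 -m handwheel '[[[0,0,0.006,0,0,0],[0,0,0.006,0,0,0],[0,0,0,0,0,0]]]'|grep -v rot
```

```text
time_s: 3.78
tcp_pos: [0.476, 0.1142, 0.1256]
ft_force: [-1.4, -0.6, 2.3]
gripper_width: 0.0006
time_s: 4.03
tcp_pos: [0.4762, 0.1142, 0.1237]
ft_force: [-3.8, -0.9, 10.8]
gripper_width: 0.0005
```

```bash
python3 -m handwheel '[[[0,0,0,0,0,0],[0,0,0,0,0,0],[0,0,-0.05,0,0,0],[0,0,-0.08,0,0,0],[0,0,0,0,0,0]]]' |grep -v rot
python3 -m handwheel '[[[-0.06,-0.06,0,0,0,0],[-0.06,-0.06,0,0,0,0],[0,0,0,0,0,0],[0,0,0,0,0,0]]]' >/dev/null
python3 - <<'E'
from h import *
go([.4769,.1578,.109])
im=cams.camera("scene")[:,:,::-1].copy();cv2.imwrite("pics/s2.png",im)
cv2.imwrite("pics/latched.png",cv2.resize(im[150:270,300:440],None,fx=4,fy=4,interpolation=cv2.INTER_CUBIC))
E
```

```text
time_s: 4.45
tcp_pos: [0.4774, 0.1147, 0.158]
ft_force: [0.2, 0.0, 1.4]
gripper_width: 0.0005
4.7833 tcp [0.4777 0.1572 0.1531] F [-0.25  0.07 -0.98] w 0.0004 x [ 0.674 -0.739 -0.   ] y [-0.739 -0.674  0.001] z [-0.001 -0.    -1.   ] share [-0.0041  0.0007  0.1765]
```

View pics/latched.png

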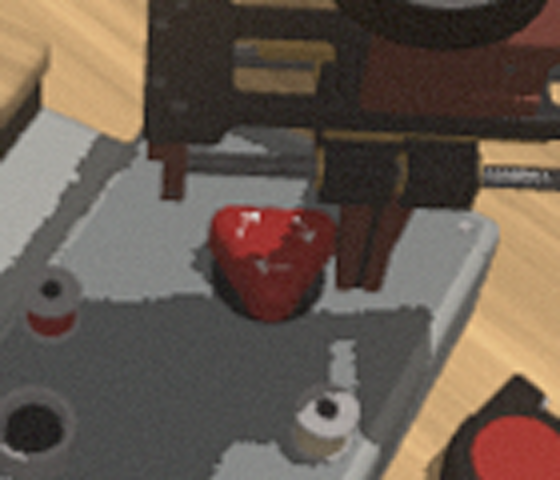

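The head now sits low on its bezel, so it is latched. The closed fingers stand to the right of the near lobe, at about crop (360,285). I'll go down beside it and close in until contact.

```bash
python3 -m handwheel '[[[-0.004,0,0.06,0,0,0],[0,0,0.06,0,0,0],[0,0,0.056,0,0,0],[0,0,0,0,0,0],[0,0,0,0,0,0]]]' |grep -v rot
python3 -m handwheel '[[[0.008,0,0,0,0,0],[0.008,0,0,0,0,0],[0,0,0,0,0,0]]]' |grep -v rot
python3 -m handwheel '[[[0.008,0,0,0,0,0],[0,0,0,0,0,0]]]' |grep -v rot
python3 -m handwheel '[[[0.008,0,0,0,0,0],[0,0,0,0,0,0]]]' |grep -v rot
```

```text
time_s: 5.25
tcp_pos: [0.4768, 0.1566, 0.1091]
ft_force: [-0.8, 0.1, 0.8]
gripper_width: 0.0006
time_s: 5.5
tcp_pos: [0.4808, 0.1541, 0.1111]
ft_force: [0.4, -0.3, -0.2]
gripper_width: 0.0007
time_s: 5.67
tcp_pos: [0.4818, 0.1528, 0.1104]
ft_force: [-0.3, 0.4, -0.5]
gripper_width: 0.0004
time_s: 5.83
tcp_pos: [0.4829, 0.1514, 0.11]
ft_force: [-1.3, -0.5, 0.1]
gripper_width: 0.0
```

```bash
python3 -m handwheel '[[[0.0089,-0.0058,0,0,0,0.0667],[0.0089,-0.0058,0,0,0,0.0667],[0.0089,-0.0058,0,0,0,0.0667],[0.0089,-0.0058,0,0,0,0.0667],[0,0,0,0,0,0]]]'
python3 -m handwheel '[[[0.0089,-0.0058,0,0,0,0.0667],[0.0089,-0.0058,0,0,0,0.0667],[0.0089,-0.0058,0,0,0,0.0667],[0,0,0,0,0,0]]]'
python3 - <<'E'
from h import *
go([.475,.114,.109])
im=cams.camera("scene")[:,:,::-1].copy();cv2.imwrite("pics/s3.png",im)
cv2.imwrite("pics/twist.png",cv2.resize(im[150:270,300:440],None,fx=4,fy=4,interpolation=cv2.INTER_CUBIC))
E
```

```text
time_s: 6.25
tcp_pos: [0.4924, 0.1481, 0.1098]
tool_rot: [-0.0, 0.849, -0.529, -0.001]
ft_force: [-2.1, 2.1, 1.2]
gripper_width: 0.0001
time_s: 6.58
tcp_pos: [0.499, 0.1436, 0.1098]
tool_rot: [-0.0, 0.789, -0.614, -0.0]
ft_force: [-0.3, 2.5, 0.7]
gripper_width: 0.0006
6.5833 tcp [0.499  0.1436 0.1098] F [-0.26  2.47  0.71] w 0.0006 x [ 0.246 -0.969 -0.001] y [-0.969 -0.246  0.   ] z [-0.001  0.001 -1.   ] share [0.0913 0.1221 0.0033]
```

View pics/twist.png

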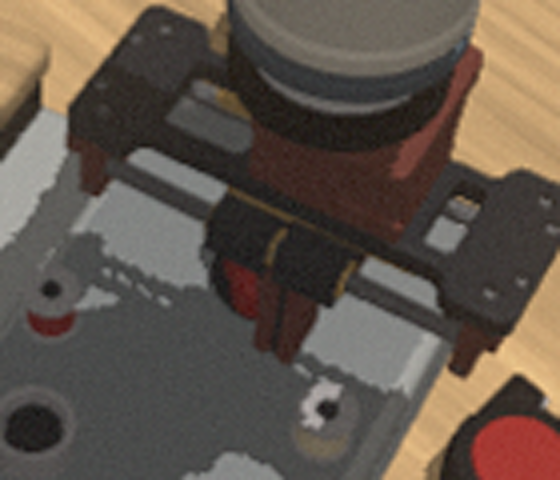

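The fingers push the lobe round; the stop is mostly hidden behind them at about crop (250,290), with about 2.5 N on the tool. I'll go on turning.

```bash
python3 -m handwheel '[[[0.0089,-0.0058,0,0,0,0.0667],[0.0089,-0.0058,0,0,0,0.0667],[0,0,0,0,0,0]]]' | grep -v rot
python3 -m handwheel '[[[0.0089,-0.0058,0,0,0,0.0667],[0,0,0,0,0,0]]]'| grep -v rot
python3 -m handwheel '[[[0.0089,-0.0058,0,0,0,0.0667],[0,0,0,0,0,0]]]'| grep -v rot
python3 -m handwheel '[[[0.0045,-0.0029,0,0,0,0.0333],[0,0,0,0,0,0]]]'
python3 -c "
from h import *;go([.475,.114,.109])"
```

```text
time_s: 6.88
tcp_pos: [0.5028, 0.14, 0.11]
ft_force: [-1.6, 3.7, 1.8]
gripper_width: 0.0003
time_s: 7.05
tcp_pos: [0.5046, 0.1378, 0.1101]
ft_force: [-1.1, 2.1, 0.9]
gripper_width: 0.0004
time_s: 7.22
tcp_pos: [0.5063, 0.1357, 0.1103]
ft_force: [-0.5, 3.4, 3.2]
gripper_width: 0.0005
time_s: 7.38
tcp_pos: [0.5075, 0.1346, 0.1108]
tool_rot: [0.001, -0.685, 0.729, -0.001]
ft_force: [0.5, 4.0, 3.1]
gripper_width: 0.0003
7.3833 tcp [0.5075 0.1346 0.1108] F [0.49 4.   3.12] w 0.0003 x [-0.062 -0.998 -0.001] y [-0.998  0.062 -0.002] z [ 0.002  0.001 -1.   ] share [0.0902 0.1246 0.0069]
```

```bash
python3 -m handwheel '[[[-0.0125,0.0101,0,0,0,-0.1],[-0.0125,0.0101,0,0,0,-0.1],[-0.0125,0.0101,0,0,0,-0.1],[-0.0125,0.0101,0,0,0,-0.1],[0,0,0,0,0,0]]]' | grep -v rot
python3 -m handwheel '[[[-0.0125,0.0101,0,0,0,-0.1],[-0.0125,0.0101,0,0,0,-0.1],[-0.0125,0.0101,0,0,0,-0.1],[-0.0125,0.0101,0,0,0,-0.1],[-0.03,0,0,0,0,0]]]' | grep -v rot
python3 -m handwheel '[[[0,0,-0.08,0,0,0],[0,0,-0.1,0,0,0],[0,0,0,0,0,0],[0,0,0,0,0,0]]]' | grep -v rot
python3 - <<'E'
from h import *
go([.475,.114,.109])
im=cams.camera("scene")[:,:,::-1].copy();cv2.imwrite("pics/s4.png",im)
for f in("scene0","s2","s4"):
    c=blob(red(cv2.imread(f"pics/{f}.png")),(345,190,395,235));print(f,cen(c),cv2.boundingRect(c))
cv2.imwrite("pics/rel.png",cv2.resize(im[150:270,300:440],None,fx=4,fy=4,interpolation=cv2.INTER_CUBIC))
E
```

```text
time_s: 7.8
tcp_pos: [0.4958, 0.1463, 0.1106]
ft_force: [0.7, 3.9, 3.5]
gripper_width: 0.0005
time_s: 8.22
tcp_pos: [0.4754, 0.1557, 0.1093]
ft_force: [1.4, 0.2, 0.0]
gripper_width: 0.0003
time_s: 8.55
tcp_pos: [0.4763, 0.1569, 0.1561]
ft_force: [-0.1, 0.3, 0.3]
gripper_width: 0.0005
8.55 tcp [0.4763 0.1569 0.1561] F [-0.07  0.31  0.32] w 0.0005 x [ 0.695 -0.719  0.002] y [-0.719 -0.695 -0.002] z [ 0.003 -0.    -1.   ] share [0.1193 0.1234 0.1884]
scene0 [367.7987421383648, 210.64179531160661] (353, 199, 31, 29)
s2 [367.4718468468468, 213.25028153153153] (352, 202, 32, 28)
s4 [367.7887128162357, 210.73700305810397] (353, 199, 32, 29)
```

View pics/rel.png

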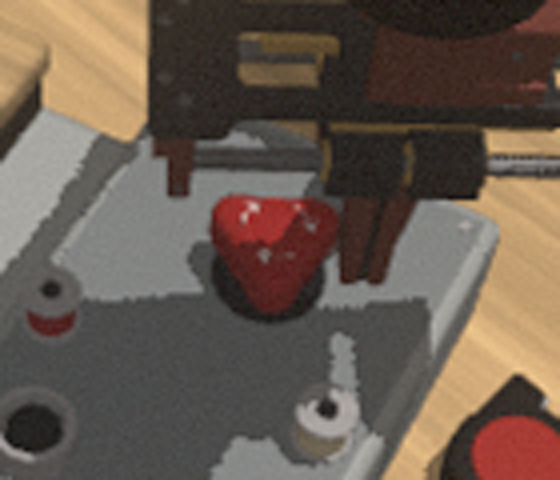

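The stop is out and its head turned back: the red centroid is at (367.8,210.7) against (367.8,210.6) at the start, and 213.3 when latched. On to the reset button.

```bash
python3 -m handwheel '[[[0.058,-0.092,0,0,0,0],[0.059,-0.092,0,0,0,0],[0.058,-0.092,0,0,0,0],[0.059,-0.093,0,0,0,0],[0,0,0,0,0,0]]]' >/dev/null
python3 -m handwheel '[[[0,0,0.06,0,0,0],[0,0,0.04,0,0,0],[0,0,0,0,0,0],[0,0,0,0,0,0]]]' | grep -v rot
python3 - <<'E'
from h import *
go([.583,.179,.112])
im=cams.camera("scene")[:,:,::-1].copy()
cv2.imwrite("pics/reset.png",cv2.resize(im[210:330,280:420],None,fx=4,fy=4,interpolation=cv2.INTER_CUBIC))
E
```

```text
time_s: 9.35
tcp_pos: [0.5812, 0.179, 0.1283]
ft_force: [0.1, 0.1, -0.3]
gripper_width: 0.0006
9.35 tcp [0.5812 0.179  0.1283] F [ 0.1   0.12 -0.27] w 0.0006 x [ 0.697 -0.717 -0.001] y [-0.717 -0.697  0.003] z [-0.003 -0.001 -1.   ] share [ 0.0052 -0.0054  0.0652]
```

View pics/reset.png

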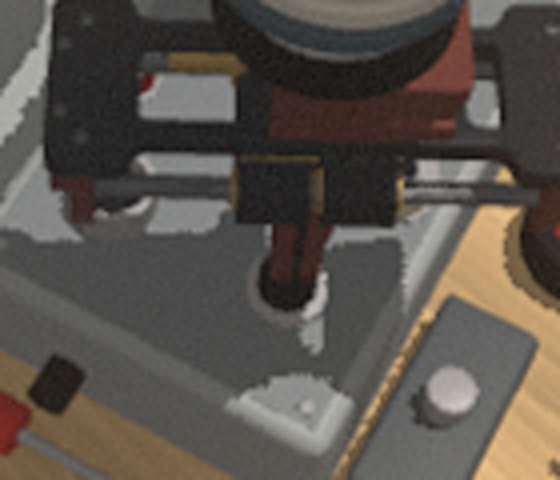

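The fingertips are just above the reset cap, at about crop (287,285). Pressing it.

```bash
python3 -m handwheel '[[[0.004,-0.004,0.03,0,0,0],[0,0,0.025,0,0,0],[0,0,0.01,0,0,0],[0,0,0,0,0,0]]]' | grep -v rot
python3 -m handwheel '[[[0,0,0.008,0,0,0],[0,0,0.008,0,0,0],[0,0,0,0,0,0]]]' | grep -v rot
python3 -m handwheel '[[[0,0,0.006,0,0,0],[0,0,0,0,0,0],[0,0,0,0,0,0]]]' | grep -v rot
```

```text
time_s: 9.73
tcp_pos: [0.5836, 0.1792, 0.1127]
ft_force: [-0.1, -0.4, 0.2]
gripper_width: 0.0004
time_s: 9.98
tcp_pos: [0.584, 0.1793, 0.1099]
ft_force: [-2.3, -0.3, 2.2]
gripper_width: 0.0005
time_s: 10.23
tcp_pos: [0.584, 0.1793, 0.1086]
ft_force: [-2.5, -0.2, 4.1]
gripper_width: 0.0005
```

```bash
python3 -m handwheel '[[[0,0,0.008,0,0,0],[0,0,0,0,0,0],[0,0,0,0,0,0]]]' | grep -v rot
python3 -m handwheel '[[[0,0,0.008,0,0,0],[0,0,0,0,0,0],[0,0,0,0,0,0]]]' | grep -v rot
python3 -m handwheel '[[[0,0,0.008,0,0,0],[0,0,0,0,0,0],[0,0,0,0,0,0]]]' | grep -v rot
```

```text
time_s: 10.48
tcp_pos: [0.584, 0.1794, 0.1073]
ft_force: [-3.5, -1.3, 7.3]
gripper_width: 0.0007
time_s: 10.73
tcp_pos: [0.5841, 0.1794, 0.1072]
ft_force: [-6.7, -1.3, 15.8]
gripper_width: 0.0005
time_s: 10.98
tcp_pos: [0.5842, 0.1794, 0.1071]
ft_force: [-9.9, -3.6, 21.9]
gripper_width: 0.0002
```

```bash
python3 -m handwheel '[[[0,0,-0.06,0,0,0],[0,0,-0.14,0,0,0],[0,0,-0.16,0,0,0],[0,0,-0.16,0,0,0],[0,0,-0.12,0,0,0]]]' | grep -v rot
python3 -m handwheel '[[[0.02,0.1,0,0,0,0],[0.026,0.16,0,0,0,0],[0.026,0.16,0,0,0,0],[0.026,0.16,0,0,0,0],[0.026,0.16,0,0,0,0]]]' | grep -v rot
python3 -m handwheel '[[[0.026,0.16,0,0,0,0],[0.026,0.16,0,0,0,0],[0.02,0.1,0,0,0,0],[0,0,0,0,0,0],[0,0,0,0,0,0]]]' | grep -v rot
python3 - <<'E'
from h import *
o=[]
for n in("scene","top"):
    im=cams.camera(n)[:,:,::-1].copy();cv2.imwrite(f"pics/{n}9.png",im);i0=cv2.imread(f"pics/{n}0.png")
    for k,roi,f in(("stop",(345,190,395,232) if n=="scene" else (265,275,320,335),red),("reset",(338,268,365,295) if n=="scene" else (238,222,265,250),lambda x:(x.max(2)<60).astype(np.uint8)*255)):
        for i in(i0,im):
            try: print(n,k,np.round(cen(blob(f(i),roi)),2))
            except Exception as e: print(n,k,"none")
    o.append(im[100:400,140:540] if n=="scene" else im[120:420,100:500])
cv2.imwrite("pics/final.png",np.hstack(o))
E
```

```text
time_s: 11.4
tcp_pos: [0.5843, 0.1795, 0.2651]
ft_force: [0.1, -0.2, -0.1]
gripper_width: 0.0006
time_s: 11.82
tcp_pos: [0.472, 0.0271, 0.2612]
ft_force: [0.5, -0.9, 0.7]
gripper_width: 0.0006
time_s: 12.23
tcp_pos: [0.4102, -0.0589, 0.262]
ft_force: [-0.3, 0.9, 0.8]
gripper_width: 0.0005
scene stop [367.8  210.64]
scene stop [367.77 210.6 ]
scene reset [351.25 279.93]
scene reset [351.23 279.91]
top stop [289.91 302.54]
top stop [289.92 302.47]
top reset [249.77 236.01]
top reset [249.78 235.97]
```

View pics/final.png

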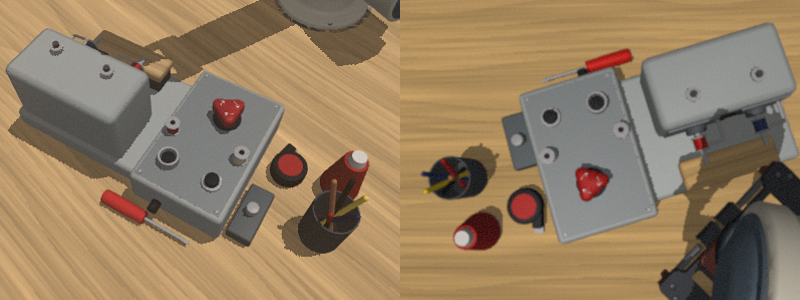

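Both views show everything in place: the stop and reset centroids match the start to within 0.1 px, and the loose things look undisturbed. Handing in.

```bash
python3 -c "
from cell import close_job;print(close_job())"
```

```text
the job is handed in; nothing more can be done
None
```

The stop test is done and handed in at about 12.3 s on the robot clock; no verdict is reported.

- **Stop pressed in:** I pushed it with the closed fingertips until it snapped in, with about 11 N on the rubber buffer at the end. After lifting off, the picture showed the head sitting low, so it was latched.
- **Stop released:** I pushed one lobe clockwise, following a 46° arc (free travel included) with about 4 to 5 N on the tool. When I backed off, the stop was out and its head had turned back.
- **Reset:** I pressed it to its hard stop. The force rose to 22 N with the tool barely moving over the last step, and then I let it come up.

**Last checks:** in both cameras the stop and the reset button are within 0.1 px of their starting image positions. The loose things look undisturbed, but I judged them by eye only. The lint brush is partly hidden by the winding head in the scene view and by the gripper's shadow in the top view, though no move went near it. The arm stands clear and touches nothing.

**One disagreement:** the two cameras differed by about 5 mm on positions, so I used values between the two. The contacts came where I expected. No check failed.

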